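# Clamp a workpiece in the jig with a lever screw

### The job

Lift the T-shaped metal workpiece by its head and set it down on the open end of the clamping jig's bed, tongue pointing away from the clamp, and let go. Take it again by the tongue and slide its head in under the clamp, fully home against the end stop; then, with the flip lever still standing up, turn the clamp screw clockwise until it stops snug, and fold the lever right down. Leave the jar and the bottle where they stand.

Things in the scene. Friction and masses are not known exactly. Their poses are not given: they have to be found in the camera images.
- clamp_jig: Fixed C-frame clamping jig. Origin on the bench top under the vertical screw axis; z up. Bed plate: top at z = 16 mm, x -55..95, y -57..207. Workpieces slide in along -y. A column at x 50..90, y -28..28 carries an overhanging arm x -26..90, y -25..25, z 70..94 mm, through which the screw passes.
- workpiece: Loose T-shaped metal workpiece, about 0.5 kg. Head: steel block 44 (x) x 60 (y) x 34 (z) mm, origin at the centre of the head's underside. From its +y face a tongue 22 (x) x 24 (z) mm runs along +y to y = 120 mm, undersides level. Centre of mass about 12 mm from the origin towards the tongue. Lies flat, z up; in the jig the tongue points to the jig's +y.
- clamp_screw (a joint): Turn of the clamp screw about the vertical axis through the jig's origin, rad: 0 backed off, grows clockwise seen from above, hard stop (snug) at 3.3. It starts at 0.3 to 1.1. The screw with lever and foot sinks 2 mm per rad. Turned by gripping the upright lever, over several grasps if need be; friction about 0.1 N m, stays where left.
- flip_lever (a joint): Fold of the flip lever on the screw's head, rad: 0 upright in line with the screw axis, 1.57 folded flat (its stop). Starts between 0 and 0.12; friction about 0.06 N m, stays where it is left.
- lever_mid (a point): Point in the flip lever, 50 mm from its pivot. Axes: z along the lever to its tip, y along the hinge pin, x the way it folds. A paddle 24 (y) x 12 (x) mm, tip 78 mm from the pivot. The pivot lies on the screw axis, 118 mm above the bench less 2 mm per rad of clamp_screw. At screw angle q it folds towards the jig's +x turned by 3.3 - q rad anticlockwise: snug, along +x over the arm.
- pressure_foot: Round black foot 22 mm across under the screw; origin at the centre of its pressing face, 55 mm above the bench with the screw backed off (5 mm above the head of a workpiece on the bed). Sprung: with the screw snug on the workpiece it presses with about 10 N.
- nut_jar: White screw-top jar 44 x 44 x 61 mm standing on the bench; a bystander. Origin at its underside's centre.
- threadlock_bottle: Small red bottle 29 x 29 x 96 mm standing on the bench; a bystander. Origin at its underside's centre.
- tongue (a point): Middle of the tongue's section near its free end, 104 mm from the workpiece's origin along its +y, 12 mm above its underside; axes as the workpiece's. The place to grip it for sliding in.
- set_down (a point): Point on the bed's top at its open end, 75 mm from the screw axis along the jig's +y; axes as the jig's. The workpiece's origin is put about here first (45 to 125 mm from the screw axis along y, up to 20 mm off sideways, counts as the open end). The bed is free from above from y = 43 to 207 mm in the jig's frame.
- lane_home (a point): Point on the bed's top under the screw; axes as the jig's. The workpiece's origin lies here when fully home, its axes as these. End stop: face 30 mm towards -y, 30 mm high. Guide rails 12 mm high, inner faces at x = -25 and 25 mm (3 mm play each side of the head), from y = -45 to rounded noses ending at y = 43 mm. 54 mm are free under the arm.

How it is judged:
On the way, in this order (a step that is already met when the one before it is completed fails the run):
1. the workpiece lies, let go, on the open end of the bed, its tongue pointing away from the clamp (z of workpiece in the frame of clamp_jig between 0.012 and 0.02 m and angle between the z axis of workpiece and the z axis of clamp_jig, either way round below 0.06 rad and contact force between the fingers and workpiece below 0.3 N and y of workpiece in the frame of clamp_jig between 0.045 and 0.125 m and x of workpiece in the frame of clamp_jig between -0.02 and 0.02 m and angle between the y axis of workpiece and the y axis of clamp_jig, either way round below 0.2 rad and y of tongue in the frame of clamp_jig above 0.12 m and linear speed of workpiece below 0.02 m/s), for 0.2 s.
2. the workpiece is slid home against the end stop under the clamp (z of workpiece in the frame of clamp_jig between 0.012 and 0.02 m and angle between the z axis of workpiece and the z axis of clamp_jig, either way round below 0.06 rad and y of workpiece in the frame of clamp_jig between -0.006 and 0.005 m and x of workpiece in the frame of clamp_jig between -0.006 and 0.006 m), for 0.2 s.
3. the screw is turned in until snug with the lever still up (all of step 2 and value of joint clamp_screw above 3.1 rad and value of joint flip_lever below 0.6 rad and contact force between pressure_foot and workpiece above 3 N), for 0.2 s.
At the end, for the whole second after the job is handed in: The workpiece lies on the bed under the clamp, within 5 mm of touching the end stop and 6 mm sideways; the screw is within 0.2 rad of its stop with the foot pressing on the head (more than 3 N); the lever is folded to within 0.17 rad of flat; everything is let go and at rest (all of step 2 and contact force between the fingers and workpiece below 0.3 N and value of joint clamp_screw above 3.1 rad and value of joint flip_lever above 1.4 rad and contact force between pressure_foot and workpiece above 3 N and linear speed of workpiece below 0.01 m/s).
It fails at once if the jar or the bottle is pushed away or knocked over (distance of any of nut_jar, threadlock_bottle from where it was at the start of the episode above 0.03 m or angle between any of nut_jar, threadlock_bottle's own z axis and vertical above 0.5 rad).
It also fails if it takes over 72 s, if anything falls off the work surface, if the arm or the gripper's body presses on something with over 40 N, if the wrist force passes 120 N, or if a joint passes its speed limit or range.

### The arm

A 6-joint arm with a two-finger parallel gripper is mounted at the origin on a cart in front of the work surface, level with it; the furniture and walls round the work are solid. World frame = base frame: x ahead of the robot, y to its left, z up, the work surface at z = 0. Lengths are in m, angles in rad, forces in N, time in s.
With the tool pointing down it reaches from about 0.375 to 0.9 m from the base axis. Payload 3.1 kg.
Tool frame: the origin (TCP) lies at the very end of the fingers, on their centre line; the grasp point (between the pads) lies 19 mm behind it; x points along the fingers, y is the direction in which the jaws open and shut, and the axes are right-handed (so a half turn about x gives the same grasp; the last joint's range is limited). The gripper opens to 87 mm and grips with 3 to 60 N. Pads are 19 mm wide; open, the fingers measure 117 mm over their backs; the gripper's body (75 mm by 190 mm) begins 51 mm behind the grasp point.
Start: joints at [-1.411, 0.527, 1.433, -0, 1.181, -0.178], TCP at [0.208, -0.589, 0.188] pointing down, gripper open.
Joint ranges: [-3.08, 3.08], [-0.75, 2.2], [0.22, 2.44], [-1.43, 4.57], [0, 2.65], [-2.85, 2.85]. Speed limits (rad/s): [2.79, 2.79, 3.14, 3.14, 3.14, 3.14].

### API

Orientations are given as a unit quaternion [x, y, z, w].
In Python, from rig import robot gives the robot as it stands.
- The arm moves only by the tool carry_out, never from a script. Its argument "commands" is a list that holds one entry, the list of rows, each a list of 5 numbers: the opening, from 0 (shut) to 1 (fully open), then the shift along the tool's x, y, z in mm, then the turn about the tool's x in degrees. In form: [[[hand, x, y, z, twist], ...]]. A call has 1 to 8 rows; each row shifts and turns the pose as measured when the row begins, along the tool's axes as they then stand; what a row does not reach is not made up. A row lasts 1/12 s, in which the tool goes at most 41.7 mm and 7.16 degrees, less where a joint would pass 70% of its speed; a pose out of reach is approached as far as the arm can. A call with a gripper value outside its range is refused whole. The fingers move at their own pace and stop on an object; "force" is the grip in N (left out, the last holds). Time passes only in rows, so rows that do not move let the fingers close. It gives the time, the measured TCP pose, the force and the opening at its end, in the units of the state.
- robot.get_obs(): the state, without advancing time (a new reading comes with each control period).
- robot.camera(name): name is "scene" or "top"; returns the picture (480x640x3 uint8, red, green, blue); there is no depth.
- robot.camera_model(name): a dict with "fx", "fy", "cx", "cy" (pixels), "k1" (the pictures are not rectified: a ray, as slopes to the right and down, at radius r is drawn at 1 + k1 r^2 times it, then the intrinsics apply), "R" (3x3) and "t" (3): a world point X has camera coordinates R X + t. Camera axes: x right, y down, z forward; pixel columns grow to the right and rows downward; lengths in m; the calibration is good to about 2 mm. A picture is of the moment at which its call begins. camera_model takes no time and is no camera call.
- robot.hand_in(): hands the job in, once; it reports no verdict.
The state is a dict: "time": time; "q": joint angles; "joint_velocities": joint speeds; "joint_torque": joint torques, N m; "position": TCP position; "tool_rot": TCP orientation; "ft_force": force on the tool from outside, world axes, zero at the start; "moment": the same for the moment, N m; "grip_width": finger opening in m.
Only numpy, scipy, OpenCV 4.12 (cv2) and the standard library are available. Lean on these libraries where they do the work, as an engineer would, in place of code of your own. Each camera call takes 0.05 s, during which the arm holds its last target. There are 200 camera calls.

## Working session

There is one attempt and no reset: what is moved stays moved. The work goes in short steps, Python scripts to look and compute and a tool call to move; the robot and the scene stay as the last step left them, time stands still between calls to the robot, and variables do not carry over. Pictures are saved under pics/ and viewed, on a budget of 10 in all, crops included, one or two more only if the job needs it, and the job is handed in when it is done.

Besides the shell and the picture viewer there is one more tool, called after "Emit:" as a command line: name --argument value ..., lists and objects as JSON in quotes. carry_out: Moves the arm, as the interface text tells. Its arguments: {"type":"object","properties":{"commands":{"type":"array"},"force":{"type":"number"}},"required":["commands"]}

```bash
ls; mkdir -p pics; python3 - <<'E'
from rig import robot
import cv2
for n in ("scene","top"):
    cv2.imwrite(f"pics/{n}0.png",robot.camera(n)[:,:,::-1])
    m=robot.camera_model(n);print(n,{k:(v if not hasattr(v,'tolist') else v.tolist()) for k,v in m.items()})
print(robot.get_obs())
E
```

```text
pics
scene {'fx': 520.3712772639166, 'fy': 520.3712772639166, 'cx': 327.03722188102944, 'cy': 239.78006043320195, 'k1': 0.022989696877179677, 'R': [[-0.8812566679054122, -0.47206304848421893, -0.023305868961182474], [-0.2677328296309772, 0.5392295071001552, -0.7984677016700885], [0.38949430959904907, -0.697415239959889, -0.6015863743982658]], 't': [0.5213027663465232, 0.19330638907082864, 0.9266607885943283]}
top {'fx': 499.29051776761736, 'fy': 499.29051776761736, 'cx': 310.10632989558314, 'cy': 236.59841827380288, 'k1': -0.13132126464145383, 'R': [[0.007857428083449703, -0.9999690947233693, 0.00026537151093482557], [-0.994606847598993, -0.007842738897640115, -0.10342006650441252], [0.10341895151811918, 0.0005486754130104956, -0.9946377327560945]], 't': [0.07313008805434044, 0.5587732043209227, 1.0397442280087839]}
{'time': 0.1, 'q': array([-1.41047740e+00,  5.28390832e-01,  1.43373836e+00,  3.08051416e-05,
        1.18138778e+00, -1.78501293e-01]), 'joint_velocities': array([-3.81067377e-04, -2.60612146e-03, -2.87618068e-03,  9.10475914e-05,
        6.22833147e-04, -6.83959237e-04]), 'joint_torque': array([-1.68366814e-04, -4.40983808e+01, -1.77151680e+01,  6.35681860e-02,
        5.33579488e-02, -3.73663852e-05]), 'position': array([ 0.20765675, -0.58875122,  0.1869701 ]), 'tool_rot': array([ 0.69700075,  0.11989495, -0.69696824,  0.11853449]), 'ft_force': array([-0.09351946,  0.49465096, -0.48677685]), 'moment': array([ 0.02071958, -0.0028939 ,  0.03609885]), 'grip_width': 0.08696197738601512}
```

View pics/top0.png

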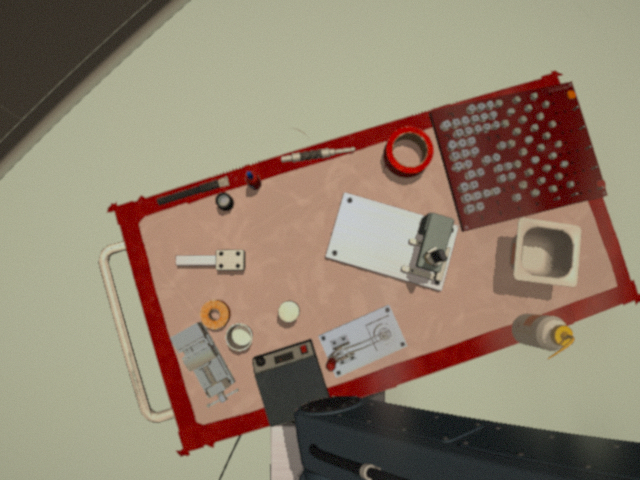

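View pics/scene0.png

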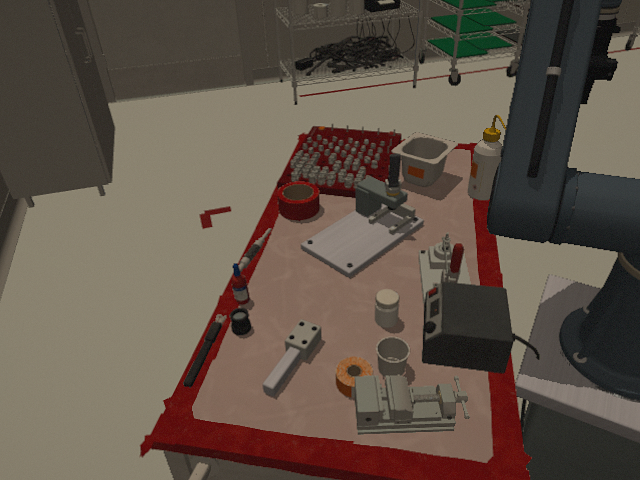

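Top view: the jig bed's corners are near (346,193), (327,260), (440,290) and (460,225), with the open end on the left. The workpiece head is at (230,260) with its tongue to the left, the jar is at (288,312) and the red bottle at (253,180). I'll enlarge these for exact readings.

```bash
cat > h.py <<'E'
import numpy as np, cv2
from rig import robot
from scipy.spatial.transform import Rotation as Ro
def ray(n,u,v):
    m=robot.camera_model(n);x=np.array([(u-m['cx'])/m['fx'],(v-m['cy'])/m['fy']]);s=x.copy()
    for _ in range(20): s=x/(1+m['k1']*(s@s))
    R=np.array(m['R']);return -R.T@np.array(m['t']),R.T@np.r_[s,1]
def unp(n,u,v,z):
    c,d=ray(n,u,v);return c+d*(z-c[2])/d[2]
def proj(n,X):
    m=robot.camera_model(n);p=np.array(m['R'])@np.asarray(X)+np.array(m['t']);s=p[:2]/p[2];s=s*(1+m['k1']*(s@s))
    return s*[m['fx'],m['fy']]+[m['cx'],m['cy']]
def crop(src,x0,y0,w,h,k,out):
    im=cv2.imread(src)[y0:y0+h,x0:x0+w];im=cv2.resize(im,None,fx=k,fy=k,interpolation=cv2.INTER_CUBIC)
    for i in range(0,w,10):
        cv2.putText(im,str(x0+i) if i%20==0 else "",(i*k,10),0,.35,(0,0,255),1);cv2.line(im,(i*k,12),(i*k,18),(0,0,255),1)
    for j in range(0,h,10):
        cv2.putText(im,str(y0+j) if j%20==0 else "",(0,j*k+4),0,.35,(255,0,0),1);cv2.line(im,(26,j*k),(32,j*k),(255,0,0),1)
    if out: cv2.imwrite(out,im)
    return im
E
python3 - <<'E'
from h import *
a=crop("pics/top0.png",320,185,150,110,5,None);b=crop("pics/top0.png",165,240,150,32,5,None)
cv2.imwrite("pics/c1.png",np.vstack([a,b])[:600*2])
print(a.shape,b.shape)
E
```

```text
(550, 750, 3) (160, 750, 3)
```

View pics/c1.png

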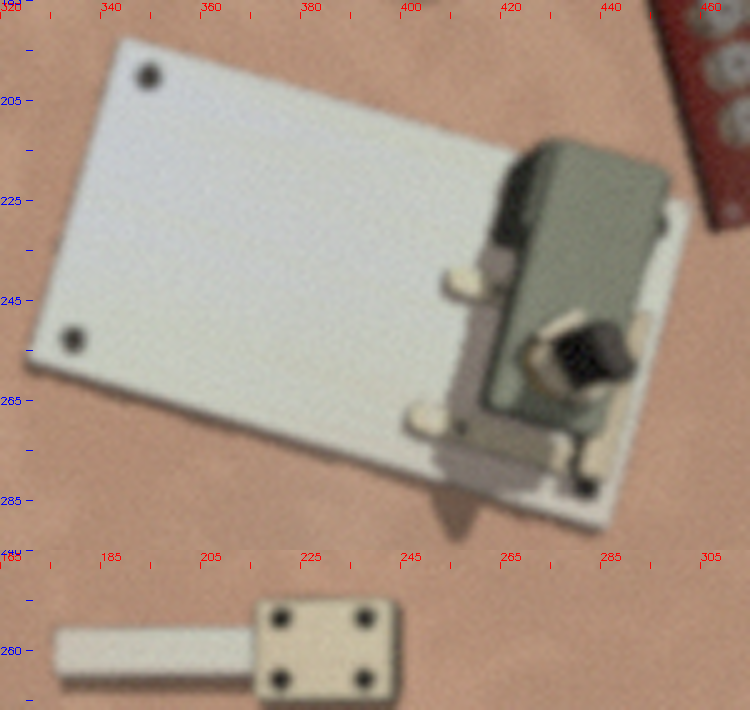

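Read off the crop: the bed corners at z=16 mm are (344.3,192.6), (325.2,257.4), (441,291) and (458,225.6). The head-top corners are about (216,250), (244,250), (244,270) and (216,270). The tongue tip's edge runs (176,256) to (176,265).

```bash
cat >> h.py <<'E'
def fit2(L,W):
    L=np.array(L,float);W=np.array(W,float)[:,:2];lc=L.mean(0);wc=W.mean(0)
    a,b=L-lc,W-wc;th=np.arctan2((a[:,0]*b[:,1]-a[:,1]*b[:,0]).sum(),(a*b).sum())
    c,s=np.cos(th),np.sin(th);R=np.array([[c,-s],[s,c]]);t=wc-R@lc
    return t,th,(L@R.T+t-W)*1000
E
python3 - <<'E'
from h import *
np.set_printoptions(precision=4,suppress=True)
L=[(.095,.207),(-.055,.207),(-.055,-.057),(.095,-.057)]
W=[unp("top",*p,.016) for p in [(344.3,192.6),(325.2,257.4),(441,291),(458,225.6)]]
t,th,r=fit2(L,W);print("jig",t,th,np.degrees(th));print(r)
L=[(.022,.03),(.022,-.03),(-.022,-.03),(-.022,.03),(.011,.12),(-.011,.12)]
W=[unp("top",*p,.034) for p in [(216,250.2),(243.8,250),(244,270),(216.4,270)]]+[unp("top",*p,.024) for p in [(175.8,255.8),(176,265)]]
tw,tw_,r=fit2(L,W);print("wp",tw,tw_,np.degrees(tw_));print(r)
# check in scene view
R=lambda a:np.array([[np.cos(a),-np.sin(a)],[np.sin(a),np.cos(a)]])
im=cv2.imread("pics/scene0.png")
def dot(l,z,t,a,c):
    p=proj("scene",[*(t+R(a)@np.array(l)),z]);cv2.circle(im,tuple(np.round(p*4).astype(int)),6,c,-1,shift=2)
for l in [(.095,.207),(-.055,.207),(-.055,-.057)]:dot(l,.016,t,th,(0,255,0))
for l in [(.022,.03),(.022,-.03),(-.022,-.03),(-.022,.03)]:dot(l,.034,tw,tw_,(255,0,0))
for l in [(.011,.12),(-.011,.12)]:dot(l,.024,tw,tw_,(0,0,255))
for q in (.3,.7,1.1):
    dot((0,0),.118-.002*q,t,th,(0,255,255))
dot((0,0),.196-.0014,t,th,(0,0,255))
a=cv2.resize(im[140:400,225:445],None,fx=2.3,fy=2.3,interpolation=cv2.INTER_CUBIC)
cv2.imwrite("pics/c2.png",a)
for n,p in (("jar",(288,312)),("bottle",(253,180))):print(n,unp("top",*p,.06))
# bbox in jig frame
for n,p in (("jar",(288,312)),("bottle",(253,180))):
    print(n,R(th).T@(unp("top",*p,.06)[:2]-t))
print("setdown",t+R(th)@[0,.075])
E
```

```text
jig [ 0.5106 -0.1682] -0.2762552399552069 -15.828259317807184
[[ 1.4999  1.5966]
 [-0.4649  1.3059]
 [-1.1371 -1.2251]
 [ 0.1021 -1.6775]]
wp [0.5063 0.2474] 0.014779093822404945 0.8467797010516708
[[ 0.9464 -0.4235]
 [ 0.8665 -0.7563]
 [-0.5811 -0.1303]
 [-0.8354  0.8431]
 [ 0.8538 -0.1467]
 [-1.2503  0.6138]]
jar [0.399  0.1217 0.06  ]
bottle [0.6741 0.1989 0.06  ]
jar [-0.1865  0.2485]
bottle [0.0571 0.3978]
setdown [ 0.5311 -0.0961]
```

View pics/c2.png

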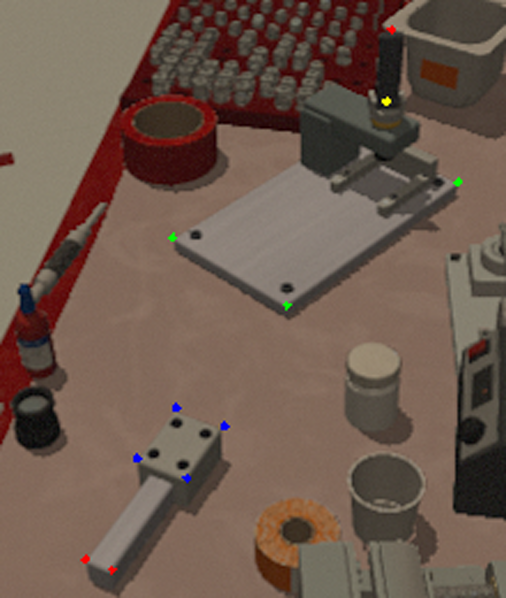

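The fit agrees in the scene view too: residuals are under 2 mm, the predicted pivot lands on the lever's foot and the predicted tip on its top. Next is a go-to helper.

```bash
cat >> h.py <<'E'
np.set_printoptions(precision=4,suppress=True)
JT=np.array([.5106,-.1682]);JA=-.2763
WT=np.array([.5063,.2474]);WA=.0148
def loc(T,A,l): return T+np.array([[np.cos(A),-np.sin(A)],[np.sin(A),np.cos(A)]])@np.array(l)
def jig(l): return loc(JT,JA,l)
def go(xy,z,yaw,half=True):
    """delta in tool axes (mm) and twist(deg) to bring jaw axis y to world yaw (mod pi)"""
    o=robot.get_obs();R=Ro.from_quat(o['tool_rot']).as_matrix()
    d=R.T@(np.r_[xy,z]-o['position'])*1000
    cur=np.arctan2(R[1,1],R[0,1]);e=-(yaw-cur)  # tool x down: +twist = clockwise
    if half: e=(e+np.pi/2)%np.pi-np.pi/2
    else: e=(e+np.pi)%(2*np.pi)-np.pi
    print("t",round(float(o['time']),2),"pos",o['position'],"cur yaw",round(np.degrees(cur),1),"q6",o['q'][5],"F",o['ft_force'],"w",o['grip_width'],"tilt",np.degrees(np.arccos(-R[2,0])))
    print(" -> delta",np.round(d,1),"twist",round(np.degrees(e),1))
    return d,np.degrees(e)
E
python3 - <<'E'
from h import *
print(Ro.from_quat(robot.get_obs()['tool_rot']).as_matrix())
go(loc(WT,WA,(0,.010)),.10,WA)
a=crop("pics/top0.png",410,225,60,60,6,None);b=cv2.imread("pics/scene0.png")[145:225,350:430]
b=cv2.resize(b,(480,480),interpolation=cv2.INTER_CUBIC)[:,:430];c=np.zeros((480,790,3),np.uint8);c[:360,:360]=a;c[:,360:]=b
cv2.imwrite("pics/c3.png",c)
for q in (.3,.7,1.1): 
    A=JA+3.3-q
    print(q,np.degrees(A),[proj("top",[*loc(JT,A,(0,s)),.195]) for s in(-.012,.012)],proj("top",[*JT,.195]),proj("top",[*loc(JT,A,(.04,0)),.195]))
E
```

```text
[[-0.0003  0.3324 -0.9432]
 [ 0.0019 -0.9431 -0.3324]
 [-1.     -0.0019 -0.0004]]
t 0.1 pos [ 0.2077 -0.5888  0.187 ] cur yaw -70.6 q6 -0.1785012931614703 F [-0.0935  0.4947 -0.4868] w 0.08696197738601512 tilt 0.11026746180337231
 -> delta [  88.5 -698.7 -562.7] twist -71.4
0.3 156.05651465978232 [array([439.1412, 251.5401]), array([451.064 , 256.9509])] [445.1082 254.247 ] [436.6275 274.3624]
0.7 133.13820285454938 [array([440.597 , 249.4167]), array([449.6149, 259.0787])] [445.1082 254.247 ] [429.5169 269.2466]
1.1 110.21989104931644 [array([442.7623, 248.0577]), array([447.4514, 260.4456])] [445.1082 254.247 ] [424.8771 261.7546]
```

View pics/c3.png

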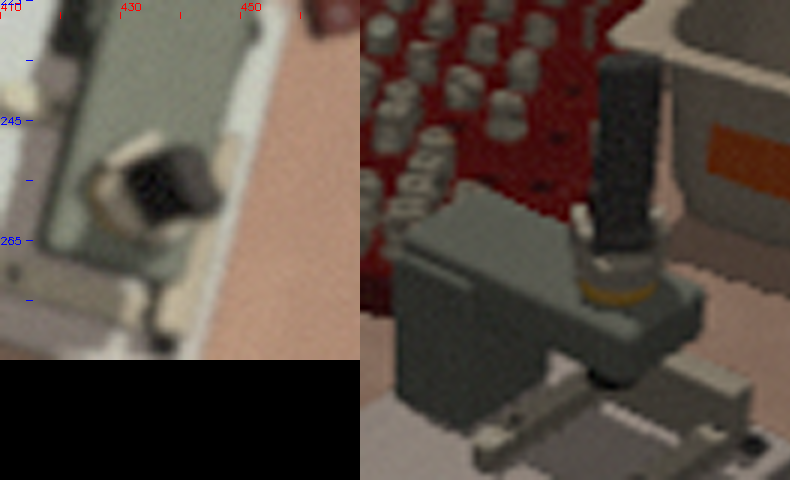

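The paddle's top face is centred near (443,254). Its wide edge slopes down and to the right at about 1.6, so the screw angle is about 0.87 and the fold direction about 123° in world. Now I'll fly to the workpiece.

Emit:
carry_out --commands '[[[1,0,-16,-13,0],[1,0,-32,-25,0],[1,0,-32,-25,0],[1,0,-32,-25,0],[1,0,-32,-25,0],[1,0,-32,-25,0],[1,0,-32,-25,0],[1,0,-32,-25,0]]]'

```text
time: 0.77
position: [0.3042, -0.3002, 0.1821]
tool_rot: [-0.697, -0.114, 0.698, -0.115]
ft_force: [1.0, -0.3, 0.1]
grip_width: 0.0872
```

Emit:
carry_out --commands '[[[1,0,-32,-25,0],[1,0,-32,-25,0],[1,0,-32,-25,0],[1,0,-32,-25,0],[1,0,-32,-25,0],[1,0,-32,-25,0],[1,0,-32,-25,0],[1,0,-32,-25,0]]]'

```text
time: 1.43
position: [0.4103, 0.0157, 0.1813]
tool_rot: [-0.697, -0.113, 0.699, -0.112]
ft_force: [1.5, -1.5, -0.2]
grip_width: 0.0866
```

```bash
python3 -c "
from h import *
go(loc(WT,WA,(0,.010)),.10,WA)"
```

```text
t 1.43 pos [0.4103 0.0157 0.1813] cur yaw -71.7 q6 1.016802373561742 F [ 1.4703 -1.5311 -0.1521] w 0.086596276166085 tilt 0.1207976012434534
 -> delta [  81.  -199.3 -167.1] twist -72.5
```

Emit:
carry_out --commands '[[[1,0,-32,-26,0],[1,0,-32,-26,0],[1,0,-32,-26,0],[1,0,-32,-26,0],[1,0,-30,-26,0],[1,0,-20,-18,0],[1,0,0,0,-7],[1,0,0,0,-7]]]'

```text
time: 2.1
position: [0.4945, 0.2469, 0.1791]
tool_rot: [-0.677, -0.203, 0.678, -0.202]
ft_force: [0.3, -0.1, -0.6]
grip_width: 0.0868
```

Emit:
carry_out --commands '[[[1,0,0,0,-7.1],[1,0,0,0,-7.1],[1,0,0,0,-7.1],[1,0,0,0,-7.1],[1,0,0,0,-7.1],[1,0,0,0,-7.1],[1,0,0,0,-7.1],[1,0,0,0,-7.1]]]'

```text
time: 2.77
position: [0.4912, 0.2491, 0.175]
tool_rot: [0.496, 0.504, -0.501, 0.499]
ft_force: [-0.7, -0.2, 0.6]
grip_width: 0.0872
```

```bash
python3 -c "
from h import *
go(loc(WT,WA,(0,.010)),.05,WA)"
```

```text
t 2.77 pos [0.4912 0.2491 0.175 ] cur yaw 0.4 q6 0.2562870884854772 F [-0.7495 -0.2389  0.6262] w 0.08722533025413895 tilt 0.5306633872336712
 -> delta [124.8  16.2  -8.2] twist -0.4
```

Emit:
carry_out --commands '[[[1,25,8,-4,0],[1,25,7,-4,0],[1,25,1,0,0],[1,20,0,0,0],[1,10,0,0,0],[1,0,0,0,0],[1,0,0,0,0]]]'

```text
time: 3.35
position: [0.5073, 0.2578, 0.0658]
tool_rot: [0.495, 0.505, -0.499, 0.501]
ft_force: [1.0, 0.3, -0.7]
grip_width: 0.0871
```

```bash
python3 -c "
from h import *
go(loc(WT,WA,(0,.010)),.006,WA)
cv2.imwrite('pics/s1.png',robot.camera('scene')[:,:,::-1]);cv2.imwrite('pics/t1.png',robot.camera('top')[:,:,::-1])
a=crop('pics/t1.png',160,220,110,80,3,None);b=cv2.imread('pics/s1.png')[260:420,230:390];b=cv2.resize(b,None,fx=2.5,fy=2.5)
c=np.zeros((400,730,3),np.uint8);c[:240,:330]=a;c[:,330:]=b;cv2.imwrite('pics/c4.png',c)"
```

```text
t 3.35 pos [0.5073 0.2578 0.0658] cur yaw 0.7 q6 0.257773246324086 F [ 1.0278  0.2862 -0.7311] w 0.08705213729074286 tilt 0.46538999647554696
 -> delta [59.8 -0.6  0.4] twist -0.1
```

View pics/c4.png

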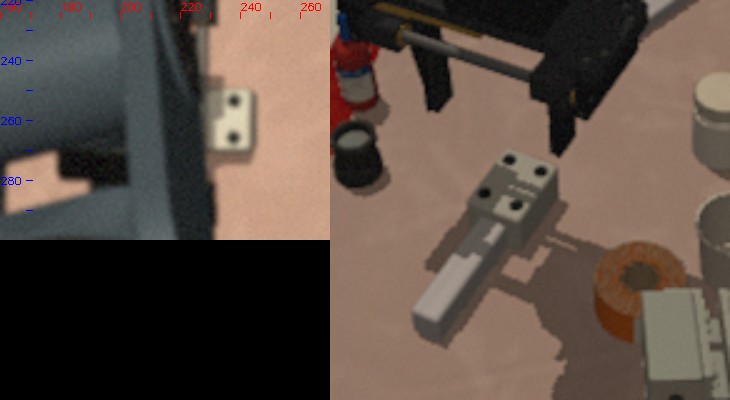

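The view shows the fingers straddling the head, centred, with the bystanders clear. Descending to grip.

Emit:
carry_out --commands '[[[1,20,0,0,0],[1,20,0,0,0],[1,12,0,0,0],[1,7,0,0,0],[0.5,0,0,0,0],[0.3,0,0,0,0],[0.3,0,0,0,0],[0.3,0,0,0,0]]]' --force 40

```text
time: 4.12
position: [0.517, 0.2609, 0.0168]
tool_rot: [0.502, 0.501, -0.491, 0.505]
ft_force: [1.2, 0.1, -1.1]
grip_width: 0.0682
```

Emit:
carry_out --commands '[[[0.3,0,0,0,0],[0.3,0,0,0,0],[0.3,0,0,0,0],[0.3,-10,0,0,0],[0.3,-20,0,0,0],[0.3,-30,0,0,0],[0.3,-30,0,0,0],[0.3,-20,0,0,0]]]'

```text
time: 4.78
position: [0.512, 0.2592, 0.1302]
tool_rot: [0.5, 0.502, -0.494, 0.504]
ft_force: [0.4, 0.1, -0.7]
grip_width: 0.027
```

```bash
python3 -c "
from h import *
go(jig((0,.090)),.12,JA)"
```

```text
t 4.78 pos [0.512  0.2592 0.1302] cur yaw 0.7 q6 0.25802324579543745 F [ 0.4203  0.0564 -0.702 ] w 0.027037351503736703 tilt 0.494172711699735
 -> delta [  8.8  18.7 341.1] twist 16.6
```

The fingers were still closing when the lift began, so nothing was gripped; the measured pose also drifted. I'll let it settle, then look.

Emit:
carry_out --commands '[[[1,0,0,0,0],[1,0,0,0,0],[1,0,0,0,0],[1,0,0,0,0]]]'

```text
time: 5.12
position: [0.5149, 0.2602, 0.1369]
tool_rot: [0.503, 0.5, -0.49, 0.506]
ft_force: [0.0, 0.0, 0.6]
grip_width: 0.0458
```

```bash
python3 -c "
from h import *
go(loc(WT,WA,(0,.010)),.006,WA)
cv2.imwrite('pics/s2.png',robot.camera('scene')[:,:,::-1])
b=cv2.imread('pics/s2.png')[250:410,230:390];b=cv2.resize(b,None,fx=3.5,fy=3.5)
a=cv2.imread('pics/scene0.png')[290:410,240:340];a=cv2.resize(a,None,fx=2.3,fy=2.3)
c=np.zeros((560,800,3),np.uint8);c[:276,:230]=a;c[:,240:]=b;cv2.imwrite('pics/c5.png',c)
d=cv2.absdiff(cv2.imread('pics/s2.png'),cv2.imread('pics/scene0.png'));go(loc(WT,WA,(0,.010)),.006,WA)"
```

```text
t 5.12 pos [0.5149 0.2602 0.1369] cur yaw 0.7 q6 0.25802400773021017 F [0.0485 0.0332 0.5711] w 0.04581312078171888 tilt 1.1577633456027578
 -> delta [130.7 -11.3   3.6] twist -0.1
t 5.17 pos [0.5147 0.2601 0.1366] cur yaw 0.7 q6 0.25801773882686196 F [ 0.204  -0.1188  0.3808] w 0.04995419620923504 tilt 1.1165584024269355
 -> delta [130.4 -11.    3.5] twist -0.1
```

View pics/c5.png

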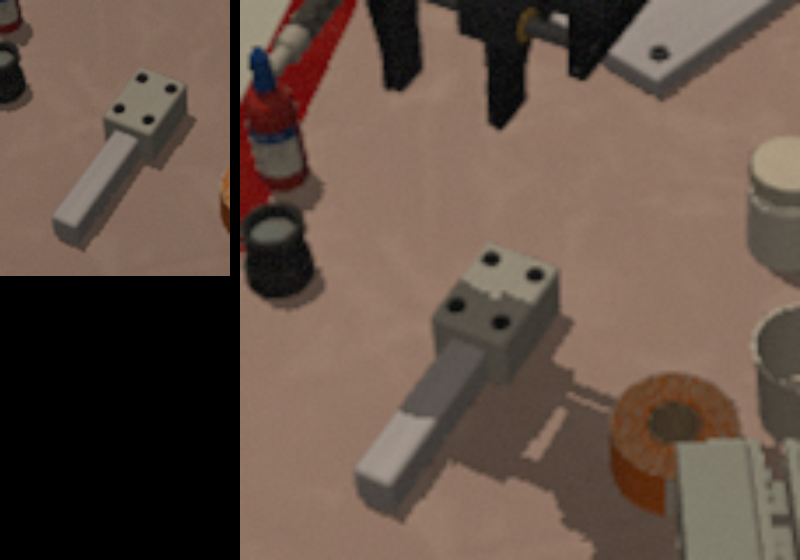

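The workpiece is unmoved. I'll check how the arm creeps over idle rows while moving sideways over the piece and closing partway.

Emit:
carry_out --commands '[[[0.7,0,0,0,0],[0.7,0,0,0,0],[0.7,0,0,0,0],[0.7,0,0,0,0]]]'

```text
time: 5.5
position: [0.5122, 0.2593, 0.1326]
tool_rot: [0.501, 0.502, -0.493, 0.504]
ft_force: [0.6, 0.4, -0.2]
grip_width: 0.0602
```

```bash
python3 -c "
from h import *
go(loc(WT,WA,(0,.010)),.006,WA)"
```

```text
t 5.5 pos [0.5122 0.2593 0.1326] cur yaw 0.7 q6 0.25802501764252656 F [ 0.646   0.3779 -0.2371] w 0.06017543825699021 tilt 0.653663207064437
 -> delta [126.6  -7.4   2.5] twist -0.1
```

Emit:
carry_out --commands '[[[0.7,10,-5,2,0],[0.7,15,-4,1,0],[0.7,15,-2,0.5,0],[0.7,15,0,0,0],[0.7,15,0,0,0],[0.7,10,0,0,0],[0.7,5,0,0,0],[0.7,2,0,0,0]]]'

```text
time: 6.17
position: [0.503, 0.2563, 0.0409]
tool_rot: [0.501, 0.502, -0.493, 0.504]
ft_force: [0.2, -1.0, 0.6]
grip_width: 0.0611
```

```bash
python3 -c "
from h import *
go(loc(WT,WA,(0,.010)),.006,WA)"
```

```text
t 6.17 pos [0.503  0.2563 0.0409] cur yaw 0.7 q6 0.25638788583685895 F [ 0.1765 -0.9846  0.6234] w 0.06105815939291419 tilt 0.698168838088538
 -> delta [35.   2.8 -0.9] twist -0.1
```

Emit:
carry_out --commands '[[[0.7,8,2,0,0],[0.7,9,1,0,0],[0.7,7,0,0,0],[0.7,4,0,0,0],[0.7,2,0,0,0],[0.7,0,0,0,0]]]'

```text
time: 6.67
position: [0.5084, 0.257, 0.0089]
tool_rot: [0.502, 0.501, -0.492, 0.505]
ft_force: [-0.4, 0.4, -0.6]
grip_width: 0.0612
```

```bash
python3 -c "
from h import *
go(loc(WT,WA,(0,.010)),.006,WA)"
```

```text
t 6.67 pos [0.5084 0.257  0.0089] cur yaw 0.7 q6 0.2546465858904016 F [-0.3932  0.4424 -0.566 ] w 0.061214192960507785 tilt 0.8692913167466445
 -> delta [ 2.9 -2.3 -0.4] twist -0.1
```

Emit:
carry_out --commands '[[[0.3,1,-1,0,0],[0.3,0,0,0,0],[0.3,0,0,0,0],[0.3,0,0,0,0],[0.3,0,0,0,0],[0.3,0,0,0,0]]]' --force 40

```text
time: 7.17
position: [0.5081, 0.2573, 0.009]
tool_rot: [0.503, 0.501, -0.491, 0.505]
ft_force: [0.9, -0.0, 0.6]
grip_width: 0.0303
```

```bash
python3 -c "
from h import *
go(loc(WT,WA,(0,.010)),.006,WA)"
```

```text
t 7.17 pos [0.5081 0.2573 0.009 ] cur yaw 0.7 q6 0.25511505942307067 F [ 0.9457 -0.0113  0.6391] w 0.03029573801095333 tilt 1.0009174902832148
 -> delta [ 3.  -2.  -0.1] twist -0.1
```

Width 30 mm is below the head's 44 mm, so something is off. I'll look, and check the TCP's projection.

```bash
python3 -c "
from h import *
print(proj('scene',[.5073,.2578,.0658]))
o=robot.get_obs();p=proj('scene',o['position']);print(p)
for l in [(.022,.03),(.022,-.03),(-.022,-.03),(-.022,.03)]: print(proj('scene',[*loc(WT,WA,l),.034]))
cv2.imwrite('pics/s3.png',robot.camera('scene')[:,:,::-1]);crop('pics/s3.png',230,260,160,150,4,'pics/c6.png')
go(loc(WT,WA,(0,.010)),.006,WA)"
```

```text
[298.8459 322.6217]
[300.3587 344.4455]
[284.0516 338.8328]
[300.8884 316.7722]
[321.9883 324.443 ]
[305.8367 347.2724]
t 7.22 pos [0.5081 0.2573 0.009 ] cur yaw 0.7 q6 0.2551259504074249 F [0.1953 0.2272 0.0055] w 0.028784368687324986 tilt 1.0070566474023055
 -> delta [ 3.  -2.  -0.1] twist -0.1
```

View pics/c6.png

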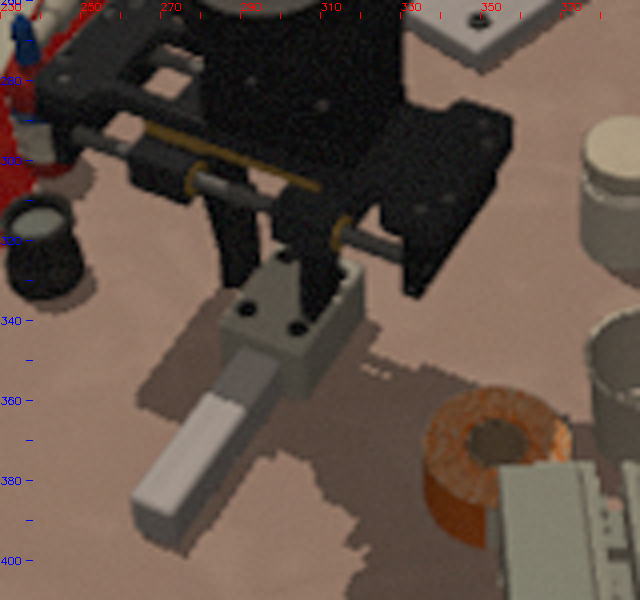

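```bash
python3 -c "
from h import *
from scipy.optimize import least_squares
o=robot.get_obs();print(o['position'])
# visible bottom corners (left,right ends) of both fingers
obs=[((285.5,331.5)),((306,340))]
# camera-facing (+y) bottom edge mid: x = c +- 0.022, y = c+0.0095
def f(p,h=.022):
    return np.r_[proj('scene',[p[0]+h,p[1]+.0095,p[2]])-obs[0],proj('scene',[p[0]-h,p[1]+.0095,p[2]])-obs[1]]
for h in (.019,.022,.025):
  s=least_squares(f,[.508,.257,.02],kwargs=dict(h=h));print(h,s.x,s.fun)
for z in (.009,.02,.03,.036,.045):print(z,unp('scene',296,335.5,z))
"
```

```text
[0.5081 0.2573 0.009 ]
0.019 [0.4739 0.3099 0.1091] [-0.0663  0.1677  0.0652 -0.1647]
0.022 [0.525  0.2358 0.012 ] [-0.0663  0.1677  0.0652 -0.1647]
0.025 [ 0.576   0.1618 -0.0851] [-0.0663  0.1677  0.0652 -0.1647]
0.009 [0.5262 0.2424 0.009 ]
0.02 [0.5204 0.2507 0.02  ]
0.03 [0.5152 0.2584 0.03  ]
0.036 [0.512 0.263 0.036]
0.045 [0.5073 0.2698 0.045 ]
```

The picture puts the fingertips above the head's top (34 mm), although the state reports z = 9 mm. A gentle probe onto the head top will settle it.

Emit:
carry_out --commands '[[[0.33,1.5,0,0,0],[0.33,1.5,0,0,0],[0.33,1.5,0,0,0]]]' --force 10

```text
time: 7.47
position: [0.5087, 0.2575, 0.0049]
tool_rot: [0.503, 0.501, -0.491, 0.506]
ft_force: [1.2, 0.5, 0.1]
grip_width: 0.0289
```

Emit:
carry_out --commands '[[[0.33,1.5,0,0,0],[0.33,1.5,0,0,0]]]'

```text
time: 7.63
position: [0.5087, 0.2575, 0.0014]
tool_rot: [0.503, 0.501, -0.491, 0.506]
ft_force: [0.3, 0.3, -0.6]
grip_width: 0.0283
```

Emit:
carry_out --commands '[[[0.33,1.5,0,0,0],[0.33,1.5,0,0,0]]]'

```text
time: 7.8
position: [0.5087, 0.2575, -0.0002]
tool_rot: [0.503, 0.501, -0.491, 0.506]
ft_force: [-3.8, -1.8, 25.3]
grip_width: 0.0288
```

Emit:
carry_out --commands '[[[0.33,1.5,0,0,0],[0.33,1.5,0,0,0]]]'

```text
time: 7.97
position: [0.5087, 0.2575, -0.0001]
tool_rot: [0.503, 0.501, -0.491, 0.506]
ft_force: [-2.0, -1.4, 10.2]
grip_width: 0.0287
```

Contact came at a reported z of 0. The picture puts the tips at the head's top, which would be a 34 mm height offset in the reported z. To tell this from touching the bench, I'll lift, open and descend beside the head in small steps.

Emit:
carry_out --commands '[[[0.7,-4,0,0,0],[0.7,-4,0,0,0],[0.7,0,0,0,0],[0.7,0,0,0,0],[0.7,0,0,0,0],[0.7,0,0,0,0],[0.7,0,0,0,0],[0.7,0,0,0,0]]]'

```text
time: 8.63
position: [0.5086, 0.2575, 0.0081]
tool_rot: [0.503, 0.501, -0.491, 0.506]
ft_force: [-0.0, -0.0, 0.7]
grip_width: 0.0605
```

```bash
python3 -c "
from h import *
go(loc(WT,WA,(0,.010)),-.002,WA)"
```

```text
t 8.63 pos [0.5086 0.2575 0.0081] cur yaw 0.8 q6 0.25496933786534226 F [-0.0471 -0.0119  0.6956] w 0.060480176229550445 tilt 1.0513492258386896
 -> delta [10.1 -2.6  0.1] twist -0.1
```

Emit:
carry_out --commands '[[[0.7,3,-1.5,0,0],[0.7,3,-1,0,0],[0.7,2,0,0,0],[0.7,2,0,0,0],[0.7,2,0,0,0]]]'

```text
time: 9.05
position: [0.5056, 0.2574, -0.0055]
tool_rot: [0.502, 0.501, -0.491, 0.506]
ft_force: [-0.3, -0.0, 0.5]
grip_width: 0.0607
```

Emit:
carry_out --commands '[[[0.7,2,0,0,0],[0.7,2,0,0,0]]]'

```text
time: 9.22
position: [0.5056, 0.2574, -0.0102]
tool_rot: [0.502, 0.501, -0.491, 0.506]
ft_force: [0.3, -0.4, 0.3]
grip_width: 0.0611
```

No contact at -10 mm, so the state's z reads about 34 mm below the true tip height. From here on true z = reported + 0.034. Descending further and gripping.

```bash
cat >> h.py <<'E'
ZB=.034
_go=go
def go(xy,z,yaw,half=True):   # z = true tip height; state's z reads ZB low (probed on the head top)
    print("true tip z",robot.get_obs()['position'][2]+ZB); return _go(xy,z-ZB,yaw,half)
E
```

Emit:
carry_out --commands '[[[0.7,4,0,0,0],[0.7,4,0,0,0],[0.7,4,0,0,0],[0.7,2,0,0,0],[0.7,1,0,0,0],[0.3,0,0,0,0],[0.3,0,0,0,0],[0.3,0,0,0,0]]]' --force 40

```text
time: 9.88
position: [0.5057, 0.2574, -0.0278]
tool_rot: [0.502, 0.501, -0.491, 0.505]
ft_force: [2.4, -0.3, 1.2]
grip_width: 0.0481
```

Emit:
carry_out --commands '[[[0.3,0,0,0,0],[0.3,0,0,0,0],[0.3,0,0,0,0]]]'

```text
time: 10.13
position: [0.5065, 0.2575, -0.0276]
tool_rot: [0.502, 0.501, -0.491, 0.506]
ft_force: [0.8, -0.4, -1.8]
grip_width: 0.0437
```

Gripped: the width reads 43.7 mm on the 44 mm head, and its centre matches the vision estimate to about 1 mm. Lifting.

Emit:
carry_out --commands '[[[0.3,-5,0,0,0],[0.3,-12,0,0,0],[0.3,-20,0,0,0],[0.3,-25,0,0,0],[0.3,-20,0,0,0],[0.3,-12,0,0,0],[0.3,-5,0,0,0]]]'

```text
time: 10.72
position: [0.4978, 0.255, 0.0744]
tool_rot: [0.497, 0.504, -0.496, 0.503]
ft_force: [-0.5, -0.8, -5.0]
grip_width: 0.0437
```

```bash
python3 -c "
from h import *
go(jig((0,.090)),.09,JA)"
```

```text
true tip z 0.10844030687904246
t 10.72 pos [0.4978 0.255  0.0744] cur yaw 0.8 q6 0.25662173295259294 F [-0.46   -0.7953 -4.9588] w 0.04365501481384044 tilt 0.15138133508532178
 -> delta [ 17.6  32.9 337.1] twist 16.6
```

Emit:
carry_out --commands '[[[0.3,0,2,10,4],[0.3,0,2,20,5],[0.3,0,3,20,5],[0.3,0,0,10,3],[0.3,0,0,0,0]]]'

```text
time: 11.13
position: [0.4966, 0.1943, 0.0778]
tool_rot: [0.569, 0.422, -0.566, 0.421]
ft_force: [0.7, 0.2, -3.3]
grip_width: 0.0434
```

```bash
python3 -c "
from h import *
go(jig((0,.090)),.09,JA)"
```

```text
true tip z 0.11180422242048524
t 11.13 pos [0.4966 0.1943 0.0778] cur yaw -16.8 q6 0.45167451533162967 F [ 0.6591  0.1869 -3.3323] w 0.04343992072619726 tilt 0.24694656435613746
 -> delta [ 20.9 116.7 253. ] twist -1.0
```

Emit:
carry_out --commands '[[[0.3,0,7,15,0],[0.3,0,14,30,0],[0.3,0,15,33,0],[0.3,0,15,33,0],[0.3,0,15,33,0],[0.3,0,15,33,0],[0.3,0,14,30,0],[0.3,0,9,19,0]]]'

```text
time: 11.8
position: [0.5312, -0.0527, 0.0759]
tool_rot: [0.564, 0.43, -0.561, 0.426]
ft_force: [0.8, 0.2, -4.7]
grip_width: 0.0439
```

Emit:
carry_out --commands '[[[0.3,0,5,10,0],[0.3,2,2,4,-1],[0.3,0,0,0,0],[0.3,0,0,0,0]]]'

```text
time: 12.13
position: [0.536, -0.0723, 0.0735]
tool_rot: [0.561, 0.434, -0.558, 0.43]
ft_force: [1.0, -0.1, -4.4]
grip_width: 0.0438
```

```bash
python3 -c "
from h import *
go(jig((0,.090)),.06,JA)"
```

```text
true tip z 0.1074759256318346
t 12.13 pos [ 0.536  -0.0723  0.0735] cur yaw -14.6 q6 -0.09727944813937796 F [ 0.9944 -0.0984 -4.428 ] w 0.04381850696294081 tilt 0.4558901415379513
 -> delta [47.4  1.6  9.6] twist 1.2
```

Emit:
carry_out --commands '[[[0.3,8,1,4,1],[0.3,15,0.6,3,0.2],[0.3,18,0,2,0],[0.3,15,0,0,0],[0.3,9,0,0,0],[0.3,5,0,0,0],[0.3,2,0,0,0],[0.3,0,0,0,0]]]'

```text
time: 12.8
position: [0.5343, -0.0728, -0.0028]
tool_rot: [0.565, 0.431, -0.561, 0.425]
ft_force: [0.2, 0.1, -3.6]
grip_width: 0.0438
```

```bash
python3 -c "
from h import *
go(jig((0,.090)),.0225,JA)"
```

```text
true tip z 0.03119404933380024
t 12.8 pos [ 0.5343 -0.0728 -0.0028] cur yaw -15.5 q6 -0.08975965078965988 F [ 0.1522  0.0977 -3.5725] w 0.043794660751376585 tilt 0.591505845299469
 -> delta [8.6 3.2 8.3] twist 0.3
```

Emit:
carry_out --commands '[[[0.3,2,2,3,0],[0.3,2,1,2,0],[0.3,2,0.5,1,0],[0.3,1,0,0,0]]]'

```text
time: 13.13
position: [0.5382, -0.0802, -0.0085]
tool_rot: [0.565, 0.43, -0.56, 0.426]
ft_force: [-0.3, -0.5, -3.9]
grip_width: 0.0438
```

Emit:
carry_out --commands '[[[0.3,1,0,0,0],[0.3,1,0,0,0]]]'

```text
time: 13.3
position: [0.539, -0.0808, -0.01]
tool_rot: [0.566, 0.429, -0.56, 0.427]
ft_force: [0.4, 0.6, -4.2]
grip_width: 0.0435
```

```bash
python3 -c "
from h import *
go(jig((0,.090)),.0225,JA)"
```

```text
true tip z 0.023952324298900166
t 13.3 pos [ 0.539  -0.0808 -0.01  ] cur yaw -15.5 q6 -0.10144434861884165 F [ 0.3805  0.5801 -4.157 ] w 0.04347181579034234 tilt 0.5282045330696267
 -> delta [ 1.4 -3.5  1.8] twist 0.3
```

Emit:
carry_out --commands '[[[0.3,1,-2,0,0],[0.3,1,-1,0,0],[0.3,1,0,0,0]]]'

```text
time: 13.55
position: [0.5367, -0.0804, -0.0117]
tool_rot: [0.566, 0.428, -0.559, 0.427]
ft_force: [-2.9, 0.4, 10.0]
grip_width: 0.0439
```

```bash
python3 -c "
from h import *
go(jig((0,.090)),.0225,JA)"
```

```text
true tip z 0.02234979242084187
t 13.55 pos [ 0.5367 -0.0804 -0.0117] cur yaw -15.5 q6 -0.10238782736480269 F [-2.877   0.4236 10.0237] w 0.04387494713672219 tilt 0.5679796300192919
 -> delta [-0.2 -1.2  1.6] twist 0.3
```

Contact came at exactly the predicted height. Letting go.

Emit:
carry_out --commands '[[[0.75,0,0,0,0],[0.75,0,0,0,0],[0.75,0,0,0,0],[0.75,0,0,0,0],[0.75,0,0,0,0],[0.75,-3,0,0,0],[0.75,-10,0,0,0],[0.75,-15,0,0,0]]]'

```text
time: 14.22
position: [0.5363, -0.0804, 0.0174]
tool_rot: [0.566, 0.429, -0.56, 0.427]
ft_force: [0.1, -0.0, 0.3]
grip_width: 0.0654
```

Emit:
carry_out --commands '[[[0.5,-15,0,0,0],[0.5,-10,0,-20,0],[0.5,-5,0,-30,0],[0.5,0,0,-30,0],[0.5,0,0,-15,0],[0.5,0,0,0,0]]]'

```text
time: 14.72
position: [0.5661, 0.0114, 0.0576]
tool_rot: [0.57, 0.424, -0.558, 0.428]
ft_force: [-0.6, 0.1, 0.3]
grip_width: 0.0441
```

```bash
python3 -c "
from h import *
go(jig((0,.184)),.06,JA)
cv2.imwrite('pics/s4.png',robot.camera('scene')[:,:,::-1]);crop('pics/s4.png',290,150,150,130,5,'pics/c7.png')
for l in [(.022,.03),(.022,-.03),(-.022,-.03),(-.022,.03)]: print(proj('scene',[*jig(np.array(l)+(0,.08)),.05]))
for l in [(.011,.12),(-.011,.12)]: print(proj('scene',[*jig(np.array(l)+(0,.08)),.04]))
"
```

```text
true tip z 0.0915952993219197
t 14.72 pos [0.5661 0.0114 0.0576] cur yaw -15.8 q6 0.08645414576029246 F [-0.5676  0.072   0.3336] w 0.044090186237147395 tilt 0.9950884344521179
 -> delta [31.5 -4.9  4.3] twist -0.0
[352.6971 224.6156]
[370.0957 213.4133]
[385.0641 220.7591]
[367.7259 232.425 ]
[328.4315 248.5125]
[335.9335 252.8246]
```

View pics/c7.png

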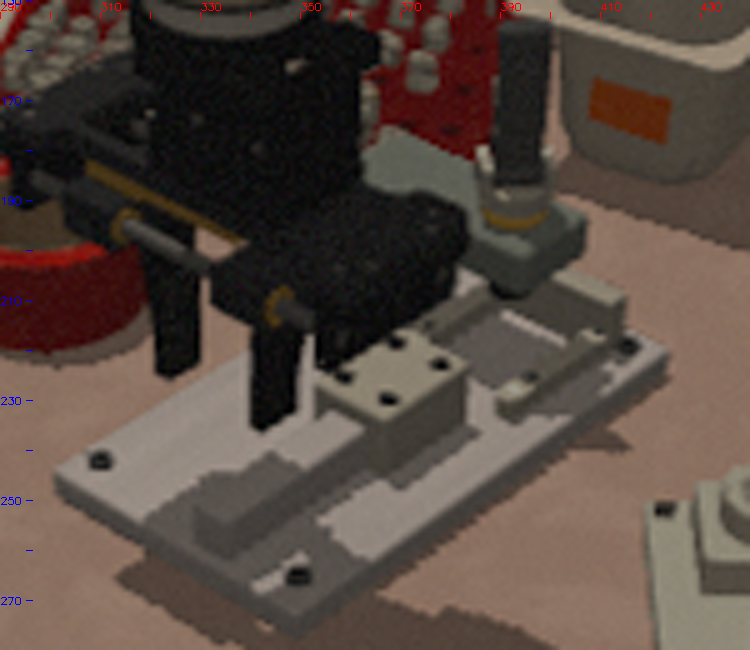

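The piece lies flat on the bed, in line with the lane. Its corners at (367.5,234) and (383,222.5) put its origin at jig y of about 83 mm, with the tongue outward. Now I'll grip the tongue.

Emit:
carry_out --commands '[[[0.5,5,-2,0,0],[0.5,12,-2,0,0],[0.5,15,-1,0,0],[0.5,14,0,0,0],[0.5,9,0,0,0],[0.5,5,0,0,0],[0.5,2,0,0,0],[0.5,0,0,0,0]]]'

```text
time: 15.43
position: [0.5594, 0.0052, -0.007]
tool_rot: [0.57, 0.422, -0.561, 0.427]
ft_force: [-0.4, -0.3, -0.0]
grip_width: 0.0436
```

```bash
python3 -c "
from h import *
go(jig((0,.187)),.02,JA)"
```

```text
true tip z 0.026997459291330163
t 15.43 pos [ 0.5594  0.0052 -0.007 ] cur yaw -16.2 q6 0.08088265395632718 F [-0.3594 -0.2618 -0.0356] w 0.043556558296552104 tilt 0.8564362382365427
 -> delta [ 7.   0.2 -6.8] twist -0.3
```

Emit:
carry_out --commands '[[[0.5,3,0,-3,0],[0.5,2,0,-2,0],[0.5,1,0,-1,0],[0.1,0,0,0,0],[0.1,0,0,0,0],[0.1,0,0,0,0],[0.1,0,0,0,0],[0.1,0,0,0,0]]]' --force 25

```text
time: 16.1
position: [0.5632, 0.0111, -0.0113]
tool_rot: [0.571, 0.421, -0.559, 0.428]
ft_force: [-0.6, -1.5, -0.5]
grip_width: 0.0219
```

Emit:
carry_out --commands '[[[0.1,0,0,0,0],[0.1,0,0,0,0],[0.1,0,0,0,0]]]'

```text
time: 16.35
position: [0.5632, 0.0111, -0.0114]
tool_rot: [0.571, 0.421, -0.559, 0.428]
ft_force: [-0.1, 0.5, -0.7]
grip_width: 0.0215
```

```bash
python3 -c "
from h import *
go(jig((0,.104)),.02,JA)
print(robot.get_obs()['moment'])"
```

```text
true tip z 0.022638432619434407
t 16.35 pos [ 0.5632  0.0111 -0.0114] cur yaw -16.1 q6 0.09267281537382469 F [-0.0543  0.5332 -0.6675] w 0.02147493037056689 tilt 1.0951969071348044
 -> delta [ 2.  -1.3 82.9] twist -0.3
[-0.0102 -0.0516  0.0144]
```

Emit:
carry_out --commands '[[[0.1,0,0,6,0],[0.1,0,-0.5,10,0],[0.1,0,-0.5,12,0],[0.1,0,0,12,0],[0.1,0,0,8,0],[0.1,0,0,5,0]]]' --force 35

```text
time: 16.85
position: [0.5465, -0.0419, -0.0114]
tool_rot: [0.572, 0.422, -0.559, 0.428]
ft_force: [1.3, 2.5, -0.5]
grip_width: 0.0215
```

```bash
python3 -c "
from h import *
go(jig((0,.104)),.0225,JA)
print(robot.get_obs()['moment'])"
```

```text
true tip z 0.022623671118818224
t 16.85 pos [ 0.5465 -0.0419 -0.0114] cur yaw -16.2 q6 -0.01844491554287995 F [ 1.2921  2.4868 -0.5341] w 0.02153732182802461 tilt 1.1910410222684995
 -> delta [-0.1  0.1 27.3] twist -0.3
[ 0.2947 -0.0777 -0.0562]
```

Emit:
carry_out --commands '[[[0.1,0,0,6,-0.3],[0.1,0,0,8,0],[0.1,0,0,6,0],[0.1,0,0,4,0],[0.1,0,0,3,0]]]'

```text
time: 17.27
position: [0.5384, -0.0689, -0.0114]
tool_rot: [0.574, 0.422, -0.557, 0.426]
ft_force: [10.7, 26.8, 0.6]
grip_width: 0.0218
```

```bash
python3 -c "
from h import *
go(jig((0,.104)),.0225,JA)
print(robot.get_obs()['moment'])"
```

```text
true tip z 0.022646534519102743
t 17.27 pos [ 0.5384 -0.0689 -0.0114] cur yaw -16.3 q6 -0.08340915411005916 F [10.7093 26.8293  0.6387] w 0.021772438159986737 tilt 1.3656106600455142
 -> delta [ 0.2  0.3 -0.9] twist -0.4
[ 4.3931 -1.6821  0.2762]
```

Travel was 84 mm, then a 27 N reaction along the jig's +y, so the piece is at the end stop. Releasing and rising, with a check picture.

Emit:
carry_out --commands '[[[0.1,0,0,-0.5,0],[0.5,0,0,0,0],[0.5,0,0,0,0],[0.5,0,0,0,0],[0.5,0,0,0,0],[0.5,0,0,0,0],[0.5,-5,0,0,0],[0.5,-15,0,-5,0]]]'

```text
time: 17.93
position: [0.5374, -0.066, 0.0068]
tool_rot: [0.572, 0.424, -0.559, 0.426]
ft_force: [0.6, 0.1, 0.5]
grip_width: 0.0433
```

Emit:
carry_out --commands '[[[0.5,-30,0,-10,-7],[0.5,-35,0,-10,-7],[0.5,-35,0,0,-7],[0.5,-35,0,0,-7],[0.5,-30,0,0,-7],[0.5,-20,0,0,-7],[0.5,-10,0,0,-7],[0.5,0,0,0,-7]]]'

```text
time: 18.6
position: [0.5379, -0.0473, 0.2159]
tool_rot: [0.297, 0.639, -0.287, 0.649]
ft_force: [0.5, 0.1, -0.4]
grip_width: 0.0436
```

```bash
python3 -c "
from h import *
A=JA+3.3-.87
go(JT,.215,A,False)
cv2.imwrite('pics/s5.png',robot.camera('scene')[:,:,::-1]);crop('pics/s5.png',320,145,130,110,5,'pics/c8.png')
P=lambda l,z:print(l,proj('scene',[*jig(l),z]))
P((-.022,.03),.05);P((.022,.03),.05);P((.011,.12),.04);P((-.011,.12),.04)
"
```

```text
true tip z 0.24994308218249106
t 18.6 pos [ 0.5379 -0.0473  0.2159] cur yaw 41.2 q6 -1.0270083227514148 F [ 0.5224  0.0611 -0.3937] w 0.04359802781842258 tilt 1.1460599717247935
 -> delta [  33.6 -100.8   72.8] twist -82.2
(-0.022, 0.03) [390.6251 217.0177]
(0.022, 0.03) [375.6801 209.8176]
(0.011, 0.12) [353.3647 232.1362]
(-0.011, 0.12) [360.8428 236.1002]
```

View pics/c8.png

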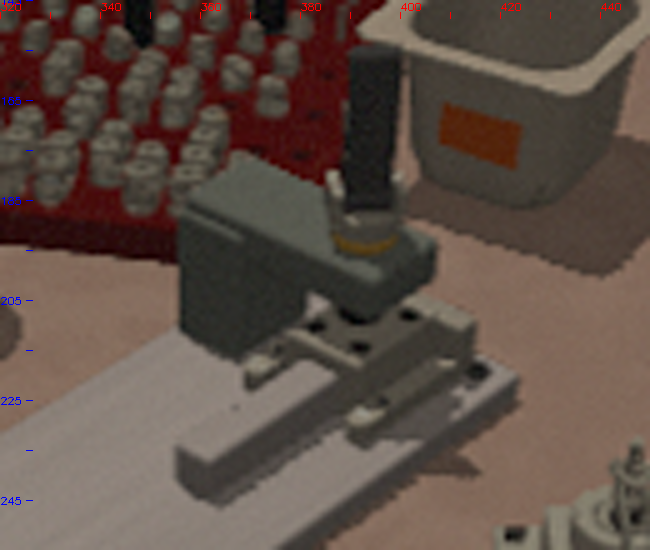

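The head sits under the arm against the stop (front top corner at (391.5,218.5), predicted (390.6,217)), with the tongue straight out. The lever's apparent width suggests a fold direction of about 118°. Next I'll turn the wrist and move over the lever.

Emit:
carry_out --commands '[[[0.5,0,0,0,-7],[0.5,0,0,0,-7.1],[0.5,0,0,0,-7.1],[0.5,0,0,0,-7.1],[0.5,0,0,0,-7.1],[0.5,0,0,0,-7.1],[0.5,0,0,0,-7.1],[0.5,0,0,0,-7.1]]]'

```text
time: 19.32
position: [0.5327, -0.0465, 0.2146]
tool_rot: [-0.048, 0.701, 0.053, 0.71]
ft_force: [-0.4, 0.9, -0.1]
grip_width: 0.0434
```

Emit:
carry_out --commands '[[[0.5,0,0,0,-7.1],[0.5,0,0,0,-7.1],[0.5,0,0,0,-4],[0.5,0,0,0,0]]]'

```text
time: 19.65
position: [0.5297, -0.046, 0.2126]
tool_rot: [-0.16, 0.685, 0.166, 0.691]
ft_force: [-0.2, 0.3, 0.3]
grip_width: 0.0434
```

```bash
python3 -c "
from h import *
A=np.radians(118)
go(JT,.215,A,False)"
```

```text
true tip z 0.24664637869350428
t 19.65 pos [ 0.5297 -0.046   0.2126] cur yaw 116.6 q6 -2.344632981723177 F [-0.1763  0.3243  0.2686] w 0.04339155038404961 tilt 0.6283239741502801
 -> delta [  30.4 -100.9  -72.1] twist -1.4
```

Emit:
carry_out --commands '[[[0.5,0,-12,-8,0],[0.5,0,-24,-17,0],[0.5,0,-27,-19,0],[0.5,0,-20,-14,0],[0.5,0,-12,-9,0],[0.5,0,-5,-4,0],[0.5,0,0,0,0],[0.5,0,0,0,0]]]'

```text
time: 20.32
position: [0.5061, -0.1692, 0.2087]
tool_rot: [-0.149, 0.689, 0.159, 0.691]
ft_force: [0.3, 0.1, 0.6]
grip_width: 0.0431
```

```bash
python3 -c "
from h import *
A=np.radians(118)
go(JT,.148,A,False)"
```

```text
true tip z 0.2426696829543398
t 20.32 pos [ 0.5061 -0.1692  0.2087] cur yaw 115.1 q6 -2.5538222460389606 F [0.3267 0.135  0.6045] w 0.04311785078595136 tilt 0.7804857983618768
 -> delta [94.7 -2.2  4. ] twist -2.9
```

Emit:
carry_out --commands '[[[0.5,8,-1,2,-2],[0.5,15,-1,2,-1],[0.5,20,0,0,0],[0.5,20,0,0,0],[0.5,14,0,0,0],[0.5,8,0,0,0],[0.5,4,0,0,0],[0.5,0,0,0,0]]]'

```text
time: 20.98
position: [0.5128, -0.1588, 0.1178]
tool_rot: [-0.167, 0.684, 0.178, 0.688]
ft_force: [-0.6, -0.2, -0.5]
grip_width: 0.0436
```

```bash
python3 -c "
from h import *
A=np.radians(118)
go(JT,.148,A,False)"
```

```text
true tip z 0.15180441163564717
t 20.98 pos [ 0.5128 -0.1588  0.1178] cur yaw 118.2 q6 -2.592681153579971 F [-0.6133 -0.2087 -0.4523] w 0.04355645533133166 tilt 0.8948290873082461
 -> delta [ 3.7 -7.2 -6.4] twist 0.2
```

Emit:
carry_out --commands '[[[0.5,0,-2,-2,0],[0.5,0,-3,-3,0],[0.5,0,-2,-2,0],[0.5,0,0,0,0]]]'

```text
time: 21.32
position: [0.5115, -0.1689, 0.1199]
tool_rot: [-0.169, 0.683, 0.177, 0.689]
ft_force: [0.4, -0.5, 0.1]
grip_width: 0.0436
```

```bash
python3 -c "
from h import *
A=np.radians(118)
go(JT,.15,A,False)"
```

```text
true tip z 0.15393775822389646
t 21.32 pos [ 0.5115 -0.1689  0.1199] cur yaw 118.3 q6 -2.6116081330036733 F [ 0.3603 -0.5287  0.0944] w 0.04363830293190052 tilt 0.8268234919934817
 -> delta [ 3.9  1.  -0.5] twist 0.3
```

Within 1 mm of the axis. Closing on the lever.

Emit:
carry_out --commands '[[[0,2,0.5,0,0],[0,1,0,0,0],[0,0,0,0,0],[0,0,0,0,0],[0,0,0,0,0],[0,0,0,0,0],[0,0,0,0,0],[0,0,0,0,0]]]' --force 20

```text
time: 21.98
position: [0.5117, -0.1693, 0.1184]
tool_rot: [-0.169, 0.682, 0.176, 0.69]
ft_force: [-0.6, 0.5, 0.2]
grip_width: 0.012
```

```bash
python3 -c "
from h import *
go(JT,.15,np.radians(118),False);print(robot.get_obs()['moment'])"
```

```text
true tip z 0.15243619422960752
t 21.98 pos [ 0.5117 -0.1693  0.1184] cur yaw 118.3 q6 -2.611297182128546 F [-0.5524  0.5097  0.2379] w 0.01200903570239547 tilt 0.8319627559837927
 -> delta [ 2.4  1.5 -0.5] twist 0.3
[ 0.0686 -0.1024  0.0796]
```

Width 12.0 mm means the pads lie flat on the paddle. Turning clockwise, sinking 0.25 mm per row.

Emit:
carry_out --commands '[[[0,0.1,0,0,3],[0,0.2,0,0,6],[0,0.2,0,0,7],[0,0.2,0,0,7],[0,0.2,0,0,7],[0,0.2,0,0,7]]]' --force 25

```text
time: 22.48
position: [0.5118, -0.1696, 0.1171]
tool_rot: [0.064, 0.702, -0.056, 0.707]
ft_force: [-1.0, 0.6, 0.2]
grip_width: 0.0118
```

```bash
python3 -c "
from h import *
go(JT,.15,JA,False);print(robot.get_obs()['moment'])"
```

```text
true tip z 0.1510894368426393
t 22.48 pos [ 0.5118 -0.1696  0.1171] cur yaw 80.3 q6 -1.9462599476424494 F [-1.0425  0.6452  0.1926] w 0.011836091998914344 tilt 0.7176265452438455
 -> delta [ 1.1  1.1 -1.4] twist 96.1
[-0.1339 -0.1834  0.0941]
```

Turned 38° with low forces. Continuing.

Emit:
carry_out --commands '[[[0,0.2,0.2,-0.2,7],[0,0.2,0.2,-0.2,7],[0,0.2,0,0,7],[0,0.2,0,0,7],[0,0.2,0,0,7],[0,0.2,0,0,7],[0,0.2,0,0,7]]]'

```text
time: 23.07
position: [0.5116, -0.1698, 0.1153]
tool_rot: [0.356, 0.611, -0.35, 0.614]
ft_force: [-0.6, 1.3, 1.2]
grip_width: 0.0116
```

```bash
python3 -c "
from h import *
go(JT,.15,JA,False);print(robot.get_obs()['moment'])"
```

```text
true tip z 0.14932989978186326
t 23.07 pos [ 0.5116 -0.1698  0.1153] cur yaw 30.2 q6 -1.0665160424213143 F [-0.5726  1.3452  1.2293] w 0.011613701552639428 tilt 0.5315097944517553
 -> delta [-0.7 -0.  -1.9] twist 46.0
[-0.2327 -0.0916  0.1222]
```

Emit:
carry_out --commands '[[[0,0.2,0,-0.3,7],[0,0.2,0,-0.3,7],[0,0.2,0,0,7],[0,0.2,0,0,7],[0,0.2,0,0,5],[0,0.2,0,0,4],[0,0.1,0,0,3],[0,0,0,0,2]]]'

```text
time: 23.73
position: [0.5113, -0.1699, 0.1139]
tool_rot: [0.556, 0.438, -0.552, 0.441]
ft_force: [0.2, 0.7, -1.3]
grip_width: 0.0119
```

```bash
python3 -c "
from h import *
go(JT,.15,JA,False);print(robot.get_obs()['moment'])"
```

```text
true tip z 0.14786930111508761
t 23.73 pos [ 0.5113 -0.1699  0.1139] cur yaw -13.2 q6 -0.303446015444275 F [ 0.2048  0.7424 -1.322 ] w 0.011891583852983549 tilt 0.33606926387237
 -> delta [-2.1 -1.1 -1.5] twist 2.7
[-0.2089  0.0653  0.0842]
```

Emit:
carry_out --commands '[[[0,0,0,0,2],[0,0,0,0,2],[0,0,0,0,2],[0,0,0,0,2]]]'

```text
time: 24.07
position: [0.5114, -0.17, 0.1137]
tool_rot: [0.584, 0.398, -0.582, 0.402]
ft_force: [1.1, -0.2, -0.0]
grip_width: 0.0126
```

```bash
python3 -c "
from h import *
go(JT,.15,JA,False);print(robot.get_obs()['moment'])"
```

```text
true tip z 0.14772499865384853
t 24.07 pos [ 0.5114 -0.17    0.1137] cur yaw -21.1 q6 -0.16090688364867445 F [ 1.1405 -0.188  -0.0352] w 0.012613043407283272 tilt 0.28928374433502596
 -> delta [-2.3 -1.4 -1.4] twist -5.3
[-0.1353  0.0124  0.634 ]
```

The moment jumped to 0.63 N m and the pads slipped past -16°, so the screw is snug with the lever up. Now I'll open fully, rise about 18 mm and square up, to push the lever along the jig's +x with the rear finger.

Emit:
carry_out --commands '[[[0,0,0,0,0],[0,0,0,0,-2],[1,0,0,0,0],[1,0,0,0,0],[1,0,0,0,0],[1,0,0,0,-2],[1,-2,0,0,0],[1,-5,0,0,0]]]'

```text
time: 24.73
position: [0.5111, -0.1698, 0.1201]
tool_rot: [0.569, 0.42, -0.568, 0.422]
ft_force: [0.2, 0.5, 0.3]
grip_width: 0.0444
```

Emit:
carry_out --commands '[[[1,-5,0,0,0],[1,-4,0,0,0],[1,-2,0,0,0],[1,0,0,0,0],[1,0,0,0,0],[1,0,0,0,0],[1,0,0,0,0],[1,0,0,0,0]]]'

```text
time: 25.4
position: [0.5121, -0.1705, 0.1343]
tool_rot: [0.57, 0.418, -0.568, 0.422]
ft_force: [0.2, -0.9, -0.5]
grip_width: 0.0862
```

```bash
python3 -c "
from h import *
go(jig((.095,0)),.165,JA,False)"
```

```text
true tip z 0.16830705016551836
t 25.4 pos [ 0.5121 -0.1705  0.1343] cur yaw -17.2 q6 -0.22972001178108628 F [ 0.1854 -0.9115 -0.4551] w 0.08617707140119707 tilt 0.4226903652845092
 -> delta [ 4.  92.8 -3.9] twist -1.3
```

Emit:
carry_out --commands '[[[1,1,6,-1,0],[1,1,10,-1,-1],[1,1,12,-1,0],[1,0,12,0,0],[1,0,12,0,0],[1,0,12,0,0],[1,0,12,0,0],[1,0,8,0,0]]]'

```text
time: 26.07
position: [0.5971, -0.1905, 0.1284]
tool_rot: [-0.564, -0.427, 0.564, -0.426]
ft_force: [-1.0, 0.4, -0.1]
grip_width: 0.087
```

```bash
python3 -c "
from h import *
go(jig((.105,0)),.15,JA,False)"
```

```text
true tip z 0.1624140081482165
t 26.07 pos [ 0.5971 -0.1905  0.1284] cur yaw -15.8 q6 -0.21079304574452437 F [-0.958   0.3823 -0.1106] w 0.08700097050972248 tilt 0.11955024501047788
 -> delta [12.4 15.7  2.2] twist 0.0
```

Emit:
carry_out --commands '[[[1,4,6,0,0],[1,6,6,0,0],[1,7,3,0,0],[1,7,1,0,0],[1,6,0,0,0],[1,4,0,0,0]]]'

```text
time: 26.57
position: [0.6173, -0.1961, 0.0908]
tool_rot: [0.564, 0.427, -0.563, 0.428]
ft_force: [0.9, -0.0, 1.2]
grip_width: 0.0867
```

```bash
python3 -c "
from h import *
go(jig((.105,0)),.1175,JA,False)"
```

```text
true tip z 0.12477742378097097
t 26.57 pos [ 0.6173 -0.1961  0.0908] cur yaw -15.7 q6 -0.20591041111715214 F [ 0.9431 -0.0493  1.2063] w 0.0867199449048433 tilt 0.09023189322050727
 -> delta [ 7.3 -5.3  2.3] twist 0.1
```

Emit:
carry_out --commands '[[[1,2,0,0,0],[1,2,0,0,0],[1,2,0,0,0]]]'

```text
time: 26.82
position: [0.6161, -0.1957, 0.083]
tool_rot: [-0.564, -0.427, 0.564, -0.427]
ft_force: [0.1, -0.3, 1.8]
grip_width: 0.087
```

Emit:
carry_out --commands '[[[1,1,0,0,0],[1,1,0,0,0],[1,1,0,0,0]]]'

```text
time: 27.07
position: [0.6163, -0.1958, 0.0825]
tool_rot: [0.564, 0.427, -0.564, 0.427]
ft_force: [-0.5, -0.0, 4.8]
grip_width: 0.0873
```

It firms up at true z of 116.5 mm (a flat lever's top is at about 117.4), so the lever is on its stop. One more press, then rise and look.

Emit:
carry_out --commands '[[[1,1.5,0,0,0],[1,1.5,0,0,0],[1,-5,0,0,0],[1,-15,0,0,0],[1,-30,0,0,0],[1,-30,0,0,0],[1,-30,0,0,0],[1,-15,0,0,0]]]'

```text
time: 27.73
position: [0.6113, -0.1936, 0.2081]
tool_rot: [-0.562, -0.431, 0.566, -0.423]
ft_force: [0.6, -0.7, 0.7]
grip_width: 0.087
```

Emit:
carry_out --commands '[[[1,0,0,-15,0],[1,0,0,-30,0],[1,0,0,-30,0],[1,0,0,-30,0],[1,0,0,-20,0],[1,0,0,-8,0],[1,0,0,0,0]]]'

```text
time: 28.32
position: [0.6488, -0.0568, 0.2097]
tool_rot: [-0.564, -0.429, 0.565, -0.423]
ft_force: [-0.0, 0.2, -0.6]
grip_width: 0.0872
```

```bash
python3 -c "
from h import *
cv2.imwrite('pics/s6.png',robot.camera('scene')[:,:,::-1]);crop('pics/s6.png',320,145,130,110,5,'pics/c9.png')
o=robot.get_obs();print(o['time'],o['position'],o['ft_force'])
for x in(0,.078):print(proj('scene',[*jig((x,0)),.1174]))"
```

```text
28.3667 [ 0.6484 -0.0575  0.2095] [-0.4446  0.3012 -0.2702]
[392.7787 182.9944]
[366.3812 171.5463]
```

View pics/c9.png

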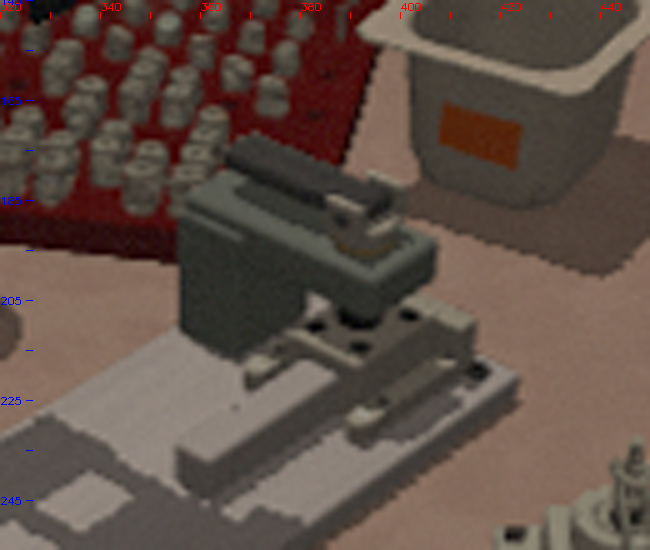

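The lever lies flat along the arm. Its tip is near (367,173), where a flat lever is predicted at (366,172). The foot is down on the head and the piece has not moved.

```bash
python3 -c "
from rig import robot
print(robot.hand_in())"
```

```text
the job is handed in; nothing more can be done
None
```

The job is done and handed in at about 28 s of the 72 s. The rig reports no verdict, so success rests on the checks below.

I lifted the workpiece by its head and set it on the open end of the bed at jig y of about 83 mm. Then I gripped the tongue and slid it 84 mm until it met the end stop. I turned the clamp screw clockwise by the upright lever to its stop, then folded the lever flat.

**Last checks**
- **Slide:** a 27 N reaction along the jig's +y at the end of the travel, and the picture shows the head against the stop.
- **Screw:** the turning moment rose to 0.63 N m and the pads slipped about 5° past the snug angle. The foot's force on the head could not be measured directly; the foot only looks seated in the picture.
- **Lever:** it stopped 1 mm from the height expected for flat. Its tip shows at about (367,173), against (366,172) predicted.
- **Workpiece and bystanders:** the workpiece had not moved in the last picture. The jar and bottle were never approached or touched, but I took no final picture of them.

**Failures and disagreements**
- The first two attempts to grip the head closed on nothing. The state's z reads about 34 mm below the true fingertip height. I found this by touching the head's top, and the bed contact later agreed with it.
- In the picture the head and tongue corners sit 1 to 2 pixels from where "fully home" predicts.
- I viewed 11 pictures, one over budget. The enlarged crop of the bed and workpiece, and the one of the piece set on the bed, were over 600 pixels tall.

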